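# Latch the sheeter guard and hold its key switch on

## Robot

A 6-joint arm with a two-finger parallel gripper is mounted at the origin on the work surface. World frame = base frame: x ahead of the robot, y to its left, z up, the work surface at z = 0. Lengths are in mm, angles in rad, forces in N, time in s.
With the tool pointing down it reaches from about 350 to 775 mm from the base axis. Payload 7.3 kg.
Tool frame: the origin (TCP) lies at the centre of the arm's flange, where the gripper is bolted on; the fingertips stand 178 mm ahead of it and the grasp point (between the pads) lies 159 mm ahead of it; z points along the fingers, y is the direction in which the jaws open and shut (so a half turn about z gives the same grasp; the last joint's range is limited). The gripper opens to 92 mm and grips with 3 to 60 N. Pads are 19 mm wide; open, the fingers measure 130 mm over their backs; the gripper's body (75 mm by 190 mm) begins 47 mm behind the grasp point.
Start: joints at [1.013, 0.342, 1.524, -0, 1.275, -0.146], TCP at [210.115, 481.123, 404.741] pointing down, gripper open.
Joint ranges: [-2.53, 2.53], [-0.77, 2.02], [0.04, 2.7], [-1, 4.14], [0.28, 2.66], [-3.11, 3.11]. Speed limits (rad/s): [2.57, 2.57, 3.14, 3.14, 3.14, 3.14].

## Interface

Orientations are given as [roll, pitch, yaw] about the fixed x, y, z axes, in that order (R = Rz(yaw) Ry(pitch) Rx(roll)).
In Python, from plant import get_obs, capture, close_job gives the robot as it stands. The module is installed in compiled form; this text tells all that it offers.
- The arm moves only by the shell command python3 -m pendant 'ROWS'. ROWS is JSON, a list of rows, each a list of 3 entries, a list of its own where there are three numbers: the shift along the tool's x, y, z in m, then the turn, a rotation vector about the tool's x, y, z in rad, then the finger opening in m, from 0 to 0.0918. In form: [[[tx, ty, tz], [wx, wy, wz], fingers], ...]. A call has 1 to 10 rows; each row is the pose to reach, as a shift and turn from the pose commanded when the call began, along the tool's axes at that moment; what a row does not reach only later rows make up. A row lasts 1/12 s, in which the tool goes at most 41.7 mm and 7.16 degrees, less where a joint would pass 70% of its speed; a pose out of reach is approached as far as the arm can. A call with a gripper value outside its range is refused whole. The fingers move at their own pace and stop on an object; the grip force is fixed at half the most. Time passes only in rows, so rows that repeat a pose let the fingers close. It gives the time, the measured TCP pose, the force and the opening at its end, in the units of the state.
- get_obs(): the state, without advancing time (a new reading comes with each control period).
- capture(name): name is "scene" or "side" or "wrist"; returns a dict with "color" (480x640x3 uint8, red, green, blue), "mtx" (3x3 intrinsics, pixels), "dist" ([k1, k2, p1, p2, k3] as OpenCV has them; the pictures are not rectified), "rvec" (rotation vector, rad) and "tvec" (3), from world to camera coordinates, as OpenCV has them. Camera axes: x right, y down, z forward; pixel columns grow to the right and rows downward; lengths in mm; the calibration is good to about 2 mm. A picture is of the moment at which its call begins. There is no depth.
- close_job(): hands the job in, once; it reports no verdict.
The state is a dict: "time": time; "joint_positions": joint angles; "dq": joint speeds; "tau": joint torques, N m; "tool_pos": TCP position; "tcp_rot": TCP orientation; "contact_force": force on the tool from outside, world axes, zero at the start; "moment": the same for the moment, N m; "grip_width": finger opening in mm.
Only numpy, scipy, OpenCV 4.12 (cv2) and the standard library are available. Lean on these libraries where they do the work, as an engineer would, in place of code of your own. Each camera call takes 0.05 s, during which the arm holds its last target. There are 200 camera calls.

## Task

Get the dough sheeter running: first swing its guard hook round until it sits fully home in its catch, then take the key from its wooden block and push it all the way into the key switch, jiggling it past the sticky pins, and turn it clockwise a quarter turn to the stop. The switch springs back when let go, so finish still gripping the key and holding it turned. Leave the other things on the table where they are.

Things in the scene. Friction and masses are not known exactly. Their poses are not given: they have to be found in the camera images.
- sheeter: The dough sheeter, a white machine 220 (x) x 280 (y) mm. Origin: centre of its underside, on the table; x points from its front to its back, y to its left seen from the front, z up. Its flat front deck (x -110 to +10, top 70 mm above the table) carries the key switch at (-60, -75) and the guard hook; behind the deck two steel rollers lie under a clear guard, cheeks up to 128 mm above the table.
- hook (a joint): Angle of the guard hook, rad: 0 = closed, resting against its stop in the catch (arm parallel to the sheeter's y axis, pointing to -y from the pivot); it grows as the arm swings, level, clockwise seen from above, towards the front (-x), up to 1.7. To close it, swing it anticlockwise. It starts open, stays where it is left, and needs about 1 N at the post.
- hook_pivot (a point): Point on the hook's upright pivot axis, at the top face of the arm, 85 mm above the table. The arm is a steel strip 14 wide, 5 thick, reaching 90 mm from the pivot, top face 15 mm above the deck.
- hook_post (a point): Centre of the top of the round black post on the hook arm, 65 mm from the pivot: diameter 12, height 35 above the arm, top 50 mm above the deck. Push it or pinch it from above. The catch, a low steel bracket 26 mm high above the deck, lies 25 mm beyond the post towards the arm's end when closed.
- keyblock: Fixed dark wooden block 60 x 60 x 45 mm high that holds the key; origin centre of its underside, on the table. The key stands in a slot in the middle of its top. It may stand on either side of the robot.
- key: The key, upright in the block, 40 g. Origin: centre of the underside of its black head; z up along the key, x along the width of the blade. Head 34 (x) x 9 (y) x 40 mm high, to be pinched across its 9 mm thickness. Below the head the flat steel blade: 14 (x) x 4 (y), 27 mm long, with a wedge tip. In the block the head's underside is 45 mm above the table. Either way round fits.
- key_tip (a point): Tip of the key's blade, 27.5 mm below the head's underside.
- lock_mouth (a point): Centre of the key switch's round steel rim (54 mm across, opening 25 mm), at the rim's top face, 73 mm above the table; z up, x along the keyway's length (turns with the lock; at rest along the sheeter's x axis). Fully in, the key's head rests on the rim: the head's underside at this point.
- keyway (a point): Centre of the keyway's mouth in the brass lock face, 3 mm below lock_mouth, same axes: 17 (x) x 6 (y) mm, 28 deep, edges chamfered 2 mm. The blade goes straight down; from some 8 mm below the lock face two sprung sticky pins push back with roughly 4 to 12 N.
- plug (a joint): Turn of the key switch's lock, rad: 0 = rest, grows clockwise seen from above, stop at 1.57 (a quarter). A spring turns it back: about 0.1 N m at the stop. The key has about 0.15 rad of play in the keyway, so the hand must turn that much more.
- jar: Amber glass jar with steel cap, diameter 60, 85 high; bystander, origin centre of its underside. It stands on the side of the robot where the key block is not.
- cutter: Steel ring-shaped pastry cutter, diameter 64, 28 high; bystander in front of the sheeter, origin centre of its underside.
- bowl: Steel mixing bowl, diameter 170, 70 high; bystander, origin centre of its underside.
- rolling_pin: Wooden rolling pin, 360 long, diameter 56, lying along its own x; bystander, origin under its middle.
- spoon: Wooden spoon lying on the table along its own x; bystander.
- measure: Aluminium measuring mug, diameter 70, 70 high; bystander, origin centre of its underside.
Things that resemble listed ones, but are neither listed nor needed, are in the scene too. There is more than one size of the key; the job needs the smallest.

How it is judged:
By the outcome, as a careful person would: the job done as asked, in the order asked, and still so for the second after the job is handed in, while the arm keeps its last pose, push and grip.
It also fails if it takes over 70 s, if anything falls off the work surface, if the arm or the gripper's body presses on something with over 40 N, if the wrist force passes 120 N, or if a joint passes its speed limit or range.

## Working session

There is one attempt and no reset: what is moved stays moved. The work goes in short steps, Python scripts to look and compute and a shell command to move; the robot and the scene stay as the last step left them, time stands still between calls to the robot, and variables do not carry over. Pictures are saved under pics/ and viewed, about 8 in all and at most 12, crops included, and the job is handed in when it is done.

```bash
mkdir -p pics
cat > h.py <<'E'
import numpy as np, cv2
from plant import get_obs, capture
def shot(name,fn):
    c=capture(name); cv2.imwrite(fn,cv2.cvtColor(c['color'],cv2.COLOR_RGB2BGR)); 
    np.savez(fn+'.npz',**c); return c
def load(fn): return dict(np.load(fn+'.npz'))
def ray(c,u,v):
    p=cv2.undistortPoints(np.array([[[u,v]]],float),c['mtx'],c['dist'])[0,0]
    R=cv2.Rodrigues(c['rvec'])[0]; o=-R.T@np.ravel(c['tvec']); return o,R.T@np.array([p[0],p[1],1])
def onz(c,u,v,z):
    o,d=ray(c,u,v); return o+d*(z-o[2])/d[2]
def proj(c,P):
    return cv2.projectPoints(np.array(P,float).reshape(-1,1,3),c['rvec'],c['tvec'],c['mtx'],c['dist'])[0][:,0]
def tri(*cuv):
    A=np.zeros((3,3));b=np.zeros(3)
    for c,u,v in cuv:
        o,d=ray(c,u,v);d/=np.linalg.norm(d);M=np.eye(3)-np.outer(d,d);A+=M;b+=M@o
    return np.linalg.solve(A,b)
E
python3 - <<'E'
from h import *
print(get_obs())
for n in ['scene','side','wrist']:
    c=shot(n,f'pics/{n}0.png'); R=cv2.Rodrigues(c['rvec'])[0]; print(n,-R.T@np.ravel(c['tvec']),c['mtx'][0,0])
E
```

```text
{'time': 0.0, 'joint_positions': array([ 1.01299722e+00,  3.42718923e-01,  1.52500080e+00,  1.96791620e-05,
        1.27539127e+00, -1.45988481e-01]), 'dq': array([-2.46268583e-03,  1.97809380e-03,  5.07414595e-05,  1.26837037e-03,
       -2.53554460e-03, -9.45825518e-04]), 'tau': array([-2.72114776e-03, -4.31243491e+01, -2.44216651e+01,  7.14393798e-02,
        5.62579965e-02, -1.27126186e-04]), 'tool_pos': array([210.04347844, 481.00974651, 404.05238713]), 'tcp_rot': array([-3.14009320e+00, -2.39491955e-04,  2.72977610e+00]), 'contact_force': array([0.08408884, 0.76768147, 0.23199971]), 'moment': array([ 0.0693987 , -0.02248719,  0.01814101]), 'grip_width': 91.95367337358513}
scene [1270.74425282  181.29116791 1141.92642185] 550.4036776425311
side [ 135.81233619 1062.12052033  879.14029826] 524.4048483709487
wrist [150.2177983  507.49127311 382.31449939] 357.9264031031904
```

View pics/scene0.png

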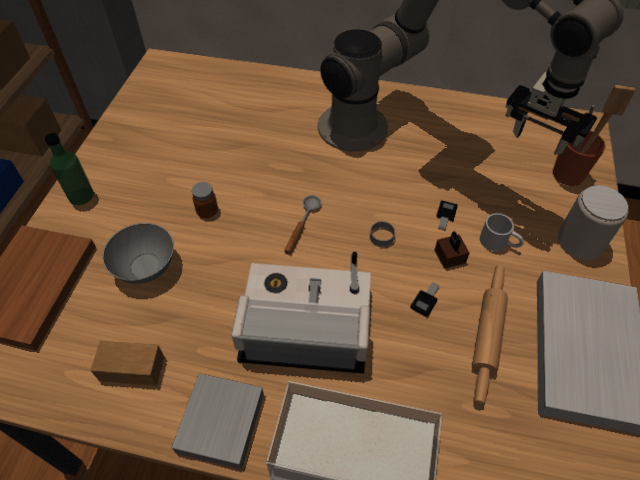

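View pics/side0.png

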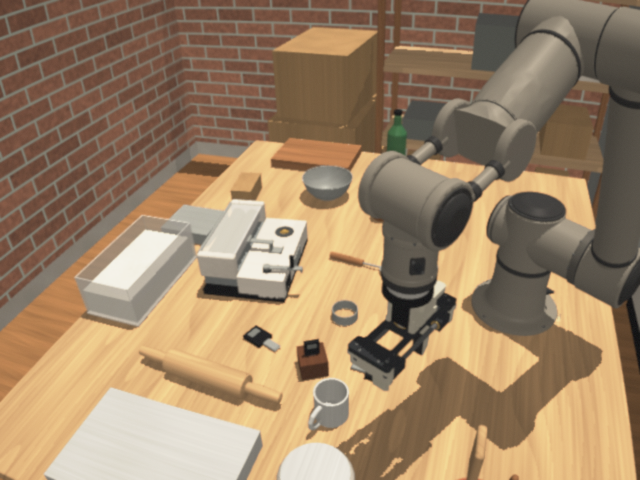

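The scene view shows the sheeter at about (305,320), with the switch at (276,283), the hook post near (353,260) and the catch near (315,290). There are three key-like things: one upright in the block (455,242), and two lying on the table at (447,213) and (425,300). The one in the block fits the description. I'll confirm that in an enlarged crop, along with the sheeter.

Run:
```python
from h import *
a=cv2.imread('pics/scene0.png');b=cv2.imread('pics/side0.png')
r=lambda i,x,y,w,h:cv2.resize(i[y:y+h,x:x+w],(400,300),interpolation=cv2.INTER_CUBIC)
cv2.imwrite('pics/crop1.png',np.vstack([np.hstack([r(a,230,240,160,120),r(a,400,195,160,120)]),np.hstack([r(b,190,190,160,120),r(b,230,300,120,90)])]))
```

```text
(no output)
```

View pics/crop1.png

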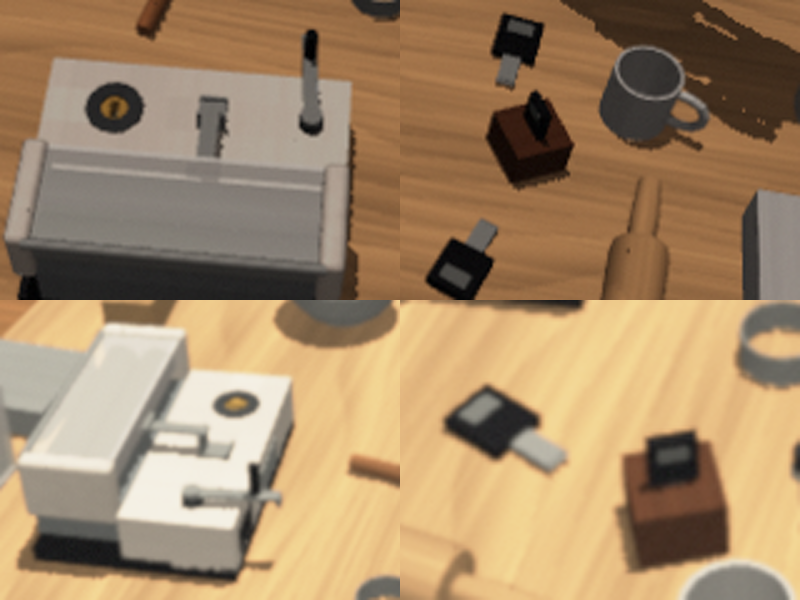

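The crop shows the block key's head is clearly the smallest; both lying keys are larger decoys. The hook is open at about 90°, pointing to the front.

Run:
```python
from h import *
a=load('pics/scene0.png');b=load('pics/side0.png')
S=lambda x,y:(a,230+x/2.5,240+y/2.5); S2=lambda x,y:(a,400+(x-400)/2.5,195+y/2.5)
D=lambda x,y:(b,190+x/2.5,190+(y-300)/2.5); D2=lambda x,y:(b,230+(x-400)*.3,300+(y-300)*.3)
np.set_printoptions(precision=1,suppress=True)
for n,z,p,q in [('lock',73,S(114,107),D(237,404)),('pivot',86,S(311,122),D(192,495)),('post',120,S(311,35),D(254,466)),
 ('cornR',70,S(55,58),D(292,376)),('cornL',70,S(352,82),D(240,570)),('blk1',45,S2(488,140),D2(715,442)),('blk2',45,S2(522,95),D2(625,458)),('blk3',45,S2(573,142),D2(635,510)),('blk4',45,S2(520,180),D2(728,495))]:
    print(n,onz(*p,z),onz(*q,z),tri(p,q))
for p in [S2(526,95),S2(537,92),S2(551,100),S2(549,110)]: print('headtop',onz(*p,85))
for p in [D2(650,437),D2(695,431),D2(692,437),D2(646,444)]: print('headtop',onz(*p,85))
```

```text
lock [636.1 -62.6  73. ] [631.5 -58.1  73. ] [633.9 -63.4  69.2]
pivot [620.4 117.   86. ] [607.6 125.4  86. ] [613.6 115.6  76.6]
post [550.4 102.3 120. ] [546.5 105.6 120. ] [548.2 102.  117. ]
cornR [ 594.1 -131.9   70. ] [ 593.  -133.8   70. ] [ 593.3 -132.5   70. ]
cornL [559.4 145.3  70. ] [528.  201.7  70. ] [542.6 150.6  32. ]
blk1 [445.2 288.5  45. ] [404.7 291.9  45. ] [417.7 283.5  22.8]
blk2 [381.9 316.8  45. ] [456.8 322.1  45. ] [432.6 328.2  80.4]
blk3 [429.3 370.6  45. ] [435.3 362.9  45. ] [433.4 369.   51.3]
blk4 [485.8 323.2  45. ] [382.6 334.2  45. ] [416.1 312.6 -13.8]
headtop [413.4 315.7  85. ]
headtop [407.4 325.9  85. ]
headtop [414.2 339.9  85. ]
headtop [426.8 338.8  85. ]
headtop [432.5 336.   85. ]
headtop [406.9 323.1  85. ]
headtop [407.1 328.7  85. ]
headtop [432.9 342.5  85. ]
```

```bash
cat >> h.py <<'E'
from scipy.spatial.transform import Rotation as Ro
def TR(o=None):
    o=o or get_obs(); return np.array(o['tool_pos']),Ro.from_euler('xyz',o['tcp_rot'])
def go(P,yaw,base=None):
    "shift (m, tool axes) and rotvec to world TCP pose P mm, tool down"
    p,R=base or TR(); Rt=Ro.from_euler('xyz',[np.pi,0,yaw])
    print('shift',np.round(R.inv().apply(np.array(P)-p)/1000,4),'turn',np.round((R.inv()*Rt).as_rotvec(),3))
E
python3 - <<'E'
from h import *
c=load('pics/wrist0.png');p,R=TR();Rc=cv2.Rodrigues(c['rvec'])[0]
print('cam axes in tool',np.round((Rc@R.as_matrix()).T,3)); print(R.inv().apply(-Rc.T@np.ravel(c['tvec'])-p))
print(proj(c,[[417,328,45]]))
# candidate: overview pose
go([400,270,430],3.264-1.0)
go([560,20,430],3.264)
E
```

```text
cam axes in tool [[ 0.    -0.97  -0.243]
 [ 1.     0.    -0.   ]
 [ 0.    -0.243  0.97 ]]
[65.42792346  0.318688   21.91716552]
[[270.17649863 440.24515331]]
shift [-0.2585 -0.1174 -0.0257] turn [-0.001  0.     0.466]
shift [-0.5052 -0.2825 -0.0255] turn [-0.001 -0.    -0.534]
```

```bash
python3 -c "
from h import *
go([560,80,430],3.264)"
```

```text
shift [-0.4812 -0.2275 -0.0256] turn [-0.001 -0.    -0.534]
```

```bash
python3 -m pendant '[[[-0.481,-0.2275,-0.0256],[0,0,-0.534],0.03],[[-0.481,-0.2275,-0.0256],[0,0,-0.534],0.03],[[-0.481,-0.2275,-0.0256],[0,0,-0.534],0.03],[[-0.481,-0.2275,-0.0256],[0,0,-0.534],0.03],[[-0.481,-0.2275,-0.0256],[0,0,-0.534],0.03],[[-0.481,-0.2275,-0.0256],[0,0,-0.534],0.03],[[-0.481,-0.2275,-0.0256],[0,0,-0.534],0.03],[[-0.481,-0.2275,-0.0256],[0,0,-0.534],0.03],[[-0.481,-0.2275,-0.0256],[0,0,-0.534],0.03],[[-0.481,-0.2275,-0.0256],[0,0,-0.534],0.03]]'; python3 -c "
from h import *
go([560,80,430],3.264)"
```

```text
time: 0.98
tool_pos: [471.8, 180.6, 423.8]
tcp_rot: [3.141, -0.0, -3.019]
contact_force: [0.5, 0.7, -0.0]
grip_width: 31.5
shift [-0.0753 -0.1106 -0.0062] turn [ 0. -0. -0.]
```

```bash
python3 -m pendant '[[[-0.075,-0.11,-0.006],[0,0,0],0.03],[[-0.075,-0.11,-0.006],[0,0,0],0.03],[[-0.075,-0.11,-0.006],[0,0,0],0.03],[[-0.075,-0.11,-0.006],[0,0,0],0.03],[[-0.075,-0.11,-0.006],[0,0,0],0.03]]'; python3 -c "
from h import *
shot('wrist','pics/wrist1.png');print(get_obs()['joint_positions'])"
```

```text
time: 1.4
tool_pos: [560.1, 80.0, 428.9]
tcp_rot: [-3.141, -0.001, -3.023]
contact_force: [-0.7, 0.6, 0.3]
grip_width: 30.0
[ 9.30657040e-03  3.99560979e-01  1.36895861e+00  4.62600643e-04
  1.37473675e+00 -1.68146042e+00]
```

View pics/wrist1.png

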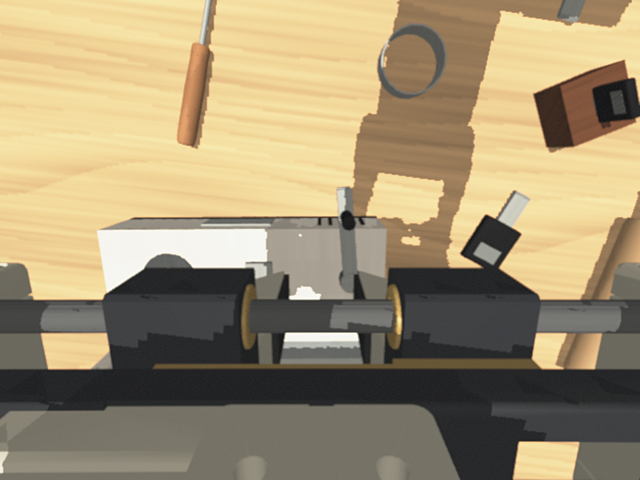

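Wrist view: the post top is at (348,220), the pivot at (347,279), and the deck's front top corners are near (98,229) and (386,222). The gripper half hides the lock at (169,262).

Run:
```python
from h import *
np.set_printoptions(precision=1,suppress=True)
c=load('pics/wrist1.png');a=load('pics/scene0.png');b=load('pics/side0.png')
P=(c,348,220);V=(c,347,279)
print(onz(*P,120),onz(*V,86)); print('tri post',tri(P,(a,354.4,254),(b,291.6,256.4)),'piv',tri(V,(a,354.4,288.8),(b,266.8,268)))
print('corn',onz(c,98,229,70),onz(c,386,222,70))
go([550,103,100+178],3.264)
```

```text
[546.7 101.1 120. ] [609.4 111.3  86. ]
tri post [547.8 101.7 116.7] piv [613.5 114.2  75.5]
corn [ 592.8 -131.3   70. ] [553.3 142.4  70. ]
shift [0.  0.  0.2] turn [ 0. -0. -0.]
```

Run:
```python
from h import *
np.set_printoptions(precision=4,suppress=True)
go([548,101.5,279],3.264)
```

```text
shift [0.0083 0.0209 0.15  ] turn [ 0.001 -0.002 -0.003]
```

```bash
python3 -m pendant '[[[0.008,0.021,0.03],[0,0,0],0.05],[[0.008,0.021,0.07],[0,0,0],0.05],[[0.008,0.021,0.1],[0,0,0],0.05],[[0.008,0.021,0.13],[0,0,0],0.05],[[0.008,0.021,0.15],[0,0,0],0.05],[[0.008,0.021,0.15],[0,0,0],0.05],[[0.008,0.021,0.15],[0,0,0],0]]'; python3 -m pendant '[[[0,0,0],[0,0,0],0],[[0,0,0],[0,0,0],0],[[0,0,0],[0,0,0],0],[[0,0,0],[0,0,0],0],[[0,0,0],[0,0,0],0],[[0,0,0],[0,0,0],0]]'
```

```text
time: 2.03
tool_pos: [547.3, 103.7, 279.6]
tcp_rot: [3.141, -0.002, -3.018]
contact_force: [0.3, 0.0, 0.1]
grip_width: 46.4
time: 2.53
tool_pos: [548.3, 102.3, 280.4]
tcp_rot: [-3.142, 0.001, -3.019]
contact_force: [-0.1, -0.1, 3.4]
grip_width: 10.8
```

Run:
```python
from h import *
np.set_printoptions(precision=4,suppress=True)
p,R=TR(); c=np.array([612,113]); d=p[:2]-c; n=65; a0=np.arctan2(d[1],d[0]); print(np.hypot(*d),a0)
a1=-np.pi/2+0.135+2*np.pi*0
a0=a0 if a0<0 else a0-2*np.pi
print('travel',a1-a0)
for t in np.linspace(0,1,11)[1:]:
    a=a0+(a1+0.0-a0)*t; q=c+n*np.array([np.cos(a),np.sin(a)]); print(R.inv().apply([*(q-p[:2]),0])/1000)
```

```text
64.60259606658515 -2.9753329389814556
travel 1.539536612186559
[-0.0008 -0.0099  0.    ]
[-0.0035 -0.0196  0.    ]
[-0.0077 -0.0287  0.    ]
[-0.0132 -0.037   0.    ]
[-0.0199 -0.0444  0.    ]
[-0.0277 -0.0507  0.    ]
[-0.0363 -0.0557  0.    ]
[-0.0456 -0.0593  0.    ]
[-0.0554 -0.0615  0.    ]
[-0.0654 -0.0621  0.0001]
```

```bash
python3 -m pendant '[[[-0.001,-0.01,0],[0,0,0],0],[[-0.0035,-0.0195,0],[0,0,0],0],[[-0.0075,-0.0285,0],[0,0,0],0],[[-0.013,-0.037,0],[0,0,0],0],[[-0.02,-0.0445,0],[0,0,0],0],[[-0.0275,-0.0505,0],[0,0,0],0],[[-0.0365,-0.0555,0],[0,0,0],0],[[-0.0455,-0.059,0],[0,0,0],0],[[-0.0505,-0.0605,0],[0,0,0],0],[[-0.0505,-0.0605,0],[0,0,0],0]]'; python3 -m pendant '[[[-0.003,0,0],[0,0,0],0],[[-0.006,0,0],[0,0,0],0],[[-0.009,0,0],[0,0,0],0],[[-0.012,0,0],[0,0,0],0],[[-0.015,0,0],[0,0,0],0]]'
```

```text
time: 3.37
tool_pos: [606.3, 48.9, 280.5]
tcp_rot: [3.139, 0.001, -3.019]
contact_force: [-2.9, 5.2, 6.4]
grip_width: 10.9
time: 3.78
tool_pos: [619.0, 50.0, 280.3]
tcp_rot: [3.141, -0.007, -3.019]
contact_force: [-21.0, -1.6, 17.5]
grip_width: 10.8
```

```bash
python3 -m pendant '[[[-0.003,0,0],[0,0,0],0],[[-0.005,0,0],[0,0,0],0],[[-0.005,0,0],[0,0,0],0]]'
python3 - <<'E'
from h import *
shot('scene','pics/scene2.png');shot('side','pics/side2.png')
a=cv2.imread('pics/scene2.png');b=cv2.imread('pics/side2.png')
cv2.imwrite('pics/crop2.png',np.hstack([cv2.resize(a[240:340,250:383],None,fx=3,fy=3,interpolation=2),cv2.resize(b[190:290,200:333],None,fx=3,fy=3,interpolation=2)]))
E
```

```text
time: 4.03
tool_pos: [621.4, 50.2, 280.2]
tcp_rot: [3.141, -0.017, -3.019]
contact_force: [-28.7, -3.3, 22.2]
grip_width: 11.0
```

View pics/crop2.png

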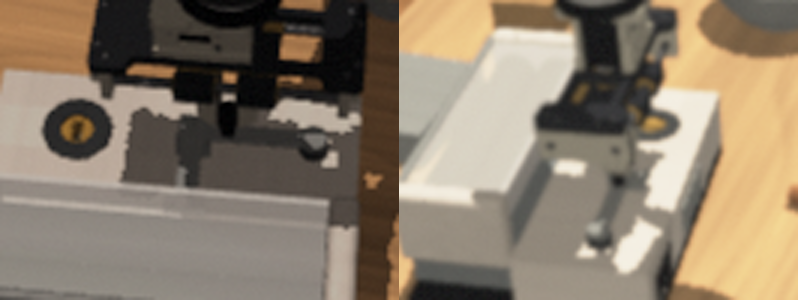

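```bash
python3 -m pendant '[[[0.003,0,0],[0,0,0],0.05],[[0.003,0,0],[0,0,0],0.05],[[0.003,0,0],[0,0,0],0.05],[[0.003,0,0],[0,0,0],0.05],[[0.003,0,-0.03],[0,0,0],0.05],[[0.003,0,-0.07],[0,0,0],0.05],[[0.003,0,-0.11],[0,0,0],0.05],[[0.003,0,-0.15],[0,0,0],0.09],[[0.04,0,-0.15],[0,0,0],0.09]]'
python3 - <<'E'
from h import *
np.set_printoptions(precision=4,suppress=True)
go([400,260,430],3.264)
E
```

```text
time: 4.88
tool_pos: [592.0, 45.8, 441.0]
tcp_rot: [-3.137, 0.027, -3.019]
contact_force: [1.2, 0.3, 1.4]
grip_width: 59.2
shift [0.1646 0.2361 0.0056] turn [-0.004  0.027 -0.   ]
```

```bash
python3 -m pendant '[[[0.12,0.28,0.01],[0,0,0],0.09],[[0.12,0.28,0.01],[0,0,0],0.09],[[0.12,0.28,0.01],[0,0,0],0.09],[[0.12,0.28,0.01],[0,0,0],0.09],[[0.12,0.28,0.01],[0,0,0],0.09],[[0.12,0.28,0.01],[0,0,0],0.09],[[0.12,0.28,0.01],[0,0,0],0.09],[[0.12,0.28,0.01],[0,0,0],0.09],[[0.12,0.28,0.01],[0,0,0],0.09],[[0.12,0.28,0.01],[0,0,0],0.09]]'
python3 - <<'E'
from h import *
shot('scene','pics/scene3.png');shot('side','pics/side3.png');shot('wrist','pics/wrist3.png')
a=cv2.imread('pics/scene3.png');b=cv2.imread('pics/side3.png');w=cv2.imread('pics/wrist3.png')
r=lambda i,x,y,k:cv2.resize(i[y:y+int(300/k),x:x+int(400/k)],(400,300),interpolation=2)
cv2.imwrite('pics/crop3.png',np.vstack([np.hstack([r(a,250,245,3),r(b,200,190,3)]),np.hstack([r(w,220,20,2),r(w,120,0,1)])]))
print(get_obs()['tool_pos'])
print(proj(load('pics/wrist3.png'),[[417,328,85]]))
E
```

```text
time: 5.72
tool_pos: [432.7, 309.6, 419.7]
tcp_rot: [-3.141, 0.0, -3.017]
contact_force: [0.1, -0.1, -0.2]
grip_width: 90.0
[433.6502918  308.16772318 419.75338859]
[[344.88170022 210.54120028]]
```

View pics/crop3.png

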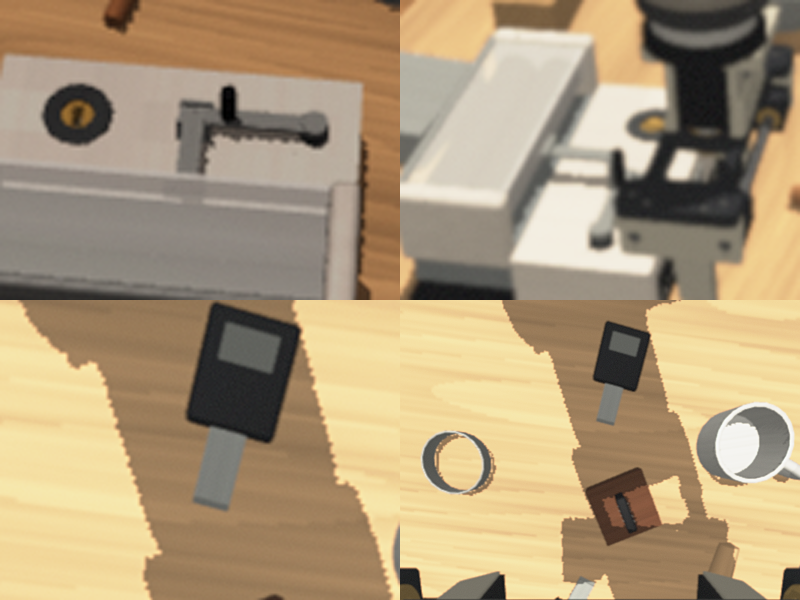

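The hook now lies parallel to the front edge, with its tip in the catch bracket. The block key shows at wrist (345,212). I'll enlarge that for an accurate pose and check the hook angle numerically.

Run:
```python
from h import *
np.set_printoptions(precision=1,suppress=True)
w=cv2.imread('pics/wrist3.png')[160:250,295:415]
cv2.imwrite('pics/crop4.png',cv2.resize(w,(800,600),interpolation=2))
a=load('pics/scene3.png')
post=onz(a,250+229/3,245+90/3,120); piv=onz(a,250+314/3,245+128/3,86); print(post,piv)
l=onz(a,250+3/3,245+57/3,70); r=onz(a,250+362/3,245+84/3,70); print(l,r,'yaw',np.arctan2(-(r-l)[0],(r-l)[1]))
print('lock',onz(a,250+78/3,245+114/3,72))
```

```text
[619.8  52.  120. ] [617.3 117.   86. ]
[ 596.8 -133.5   70. ] [560.  145.1  70. ] yaw 0.13118942610127746
lock [635.8 -61.8  72. ]
```

View pics/crop4.png

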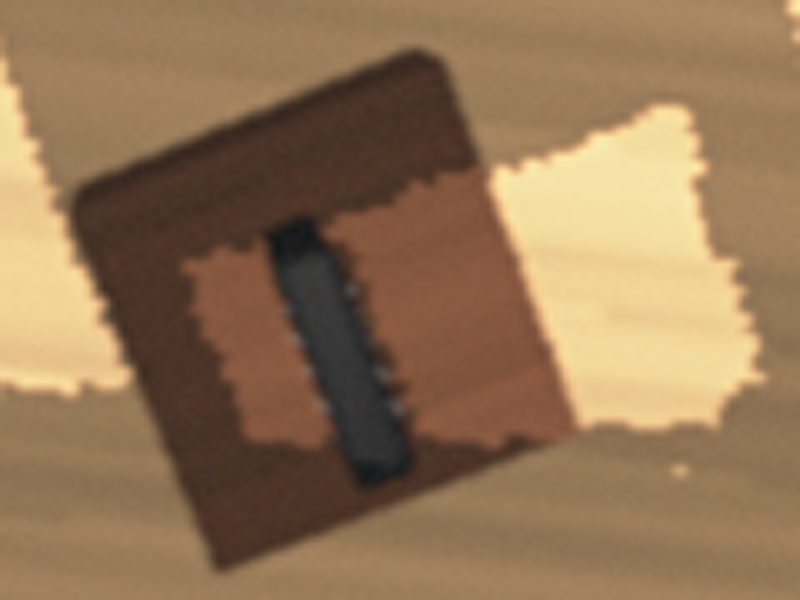

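Run:
```python
from h import *
np.set_printoptions(precision=4,suppress=True)
c=load('pics/wrist3.png');f=lambda x,y,z:onz(c,295+.5*0+x/6.667,160+y/6.667,z)
k=f(343,358,85);e=f(389,480,85)-f(296,236,85);print(k,e,np.linalg.norm(e))
# block top corners z45
B=[f(75,205,45),f(425,50,45),f(575,432,45),f(218,570,45)];print(np.mean(B,0),[np.linalg.norm(B[i]-B[i-1]) for i in range(4)],np.degrees(np.arctan2((B[0]-B[3])[1],(B[0]-B[3])[0])),np.degrees(np.arctan2((B[1]-B[0])[1],(B[1]-B[0])[0])))
a=np.arctan2(e[1],e[0]);print('key angle',np.degrees(a))
# tool x along key x (mod pi)
for yaw in (a,a+np.pi): print(yaw); go([*k[:2],300],yaw)
```

```text
[419.6248 329.7614  85.    ] [30.9582 16.777   0.    ] 35.2119006188088
[420.5728 329.7098  45.    ] [np.float64(59.56804761089641), np.float64(55.66684604110942), np.float64(61.3875502383942), np.float64(57.87596777420901)] -152.07933389901513 120.65180259302895
key angle 28.454283182643298
0.4966209278319766
shift [0.0114 0.0232 0.1197] turn [0.    0.001 2.765]
3.6382135814217698
shift [0.0114 0.0232 0.1197] turn [-0.     0.    -0.376]
```

```bash
python3 -m pendant '[[[0.011,0.023,0.03],[0,0,-0.12],0.04],[[0.011,0.023,0.06],[0,0,-0.24],0.04],[[0.011,0.023,0.09],[0,0,-0.36],0.04],[[0.011,0.023,0.12],[0,0,-0.376],0.04],[[0.011,0.023,0.12],[0,0,-0.376],0.04],[[0.011,0.023,0.12],[0,0,-0.376],0.04],[[0.011,0.023,0.12],[0,0,-0.376],0.04]]'
python3 - <<'E'
from h import *
np.set_printoptions(precision=4,suppress=True)
go([420,329.7,228],3.641)
E
```

```text
time: 6.45
tool_pos: [420.1, 330.4, 301.4]
tcp_rot: [3.142, 0.002, -2.646]
contact_force: [-0.4, -0.1, 0.9]
grip_width: 48.1
shift [ 0.0006 -0.0006  0.0734] turn [ 0.     0.002 -0.004]
```

```bash
python3 -m pendant '[[[0,0,0.02],[0,0,0],0.04],[[0,0,0.045],[0,0,0],0.04],[[0,0,0.065],[0,0,0],0.04],[[0,0,0.073],[0,0,0],0.04],[[0,0,0.073],[0,0,0],0.04],[[0,0,0.073],[0,0,0],0.04]]'; python3 -m pendant '[[[0,0,0],[0,0,0],0.015],[[0,0,0],[0,0,0],0.015],[[0,0,0],[0,0,0],0.0],[[0,0,0],[0,0,0],0],[[0,0,0],[0,0,0],0],[[0,0,0],[0,0,0],0]]'; python3 -c "
from h import *
print(get_obs()['moment'])"
```

```text
time: 6.95
tool_pos: [419.7, 331.0, 228.3]
tcp_rot: [3.142, 0.002, -2.644]
contact_force: [0.7, 0.4, 0.0]
grip_width: 40.2
time: 7.45
tool_pos: [419.3, 330.4, 227.2]
tcp_rot: [-3.14, 0.001, -2.643]
contact_force: [1.7, -4.4, 2.7]
grip_width: 8.9
[-0.78746904 -0.30914541  0.00354271]
```

```bash
python3 -m pendant '[[[0,0,-0.01],[0,0,0],0],[[0,0,-0.025],[0,0,0],0],[[0,0,-0.05],[0,0,0],0],[[0,0,-0.09],[0,0,0],0],[[0,0,-0.13],[0,0,0],0],[[0,0,-0.14],[0,0,0],0],[[0,0,-0.14],[0,0,0],0]]'
python3 - <<'E'
from h import *
np.set_printoptions(precision=4,suppress=True)
print(get_obs()['grip_width'],get_obs()['moment'])
go([635,-62,370],3.273)
E
```

```text
time: 8.03
tool_pos: [419.2, 331.2, 371.1]
tcp_rot: [3.141, 0.008, -2.643]
contact_force: [0.1, -0.3, -0.4]
grip_width: 8.8
8.84659828570336 [0.0444 0.0106 0.008 ]
shift [-0.0016 -0.4485  0.0007] turn [0.002 0.008 0.367]
```

```bash
python3 -m pendant '[[[-0.0016,-0.035,0],[0,0,0.1],0],[[-0.0016,-0.075,0],[0,0,0.2],0],[[-0.0016,-0.115,0],[0,0,0.3],0],[[-0.0016,-0.155,0],[0,0,0.367],0],[[-0.0016,-0.195,0],[0,0,0.367],0],[[-0.0016,-0.235,0],[0,0,0.367],0],[[-0.0016,-0.275,0],[0,0,0.367],0],[[-0.0016,-0.315,0],[0,0,0.367],0],[[-0.0016,-0.355,0],[0,0,0.367],0],[[-0.0016,-0.39,0],[0,0,0.367],0]]'
python3 - <<'E'
from h import *
np.set_printoptions(precision=4,suppress=True)
go([635,-62,370],3.273)
E
```

```text
time: 8.87
tool_pos: [607.1, -13.4, 364.8]
tcp_rot: [3.141, -0.003, -3.011]
contact_force: [1.2, 0.2, -0.4]
grip_width: 8.9
shift [-0.0213 -0.0519 -0.0053] turn [ 0.001 -0.003 -0.001]
```

```bash
python3 -m pendant '[[[-0.015,-0.035,0],[0,0,0],0],[[-0.021,-0.052,0],[0,0,0],0],[[-0.021,-0.052,0.025],[0,0,0],0],[[-0.021,-0.052,0.05],[0,0,0],0],[[-0.021,-0.052,0.062],[0,0,0],0],[[-0.021,-0.052,0.062],[0,0,0],0],[[-0.021,-0.052,0.062],[0,0,0],0],[[-0.021,-0.052,0.062],[0,0,0],0]]'
python3 - <<'E'
from h import *
np.set_printoptions(precision=1,suppress=True)
a=shot('scene','pics/scene5.png');b=shot('side','pics/side5.png')
p,R=TR();print(p,R.as_euler('xyz'))
tip=p+R.apply([0,0,182+27.5]); und=p+R.apply([0,0,182])
L=[635,-62,73]
def crop(fn,c):
    i=cv2.imread(fn);u,v=proj(c,[L])[0];x,y=int(u)-33,int(v)-40
    print(fn,x,y,'lock,tip,und in crop',(proj(c,[L,tip,und])-[x,y])*6)
    return cv2.resize(i[y:y+80,x:x+66],(396,480),interpolation=2)
cv2.imwrite('pics/crop5.png',np.hstack([crop('pics/scene5.png',a),crop('pics/side5.png',b)]))
E
```

```text
time: 9.53
tool_pos: [634.5, -59.7, 305.1]
tcp_rot: [3.141, 0.0, -3.01]
contact_force: [0.4, -0.8, -0.7]
grip_width: 8.6
[634.6 -59.7 306. ] [-3.1  0.  -3. ]
pics/scene5.png 242 242 lock,tip,und in crop [[203.9 242.8]
 [205.7 210.5]
 [201.2 169.9]]
pics/side5.png 251 190 lock,tip,und in crop [[198.9 244. ]
 [193.6 204.3]
 [189.4 153.7]]
```

View pics/crop5.png

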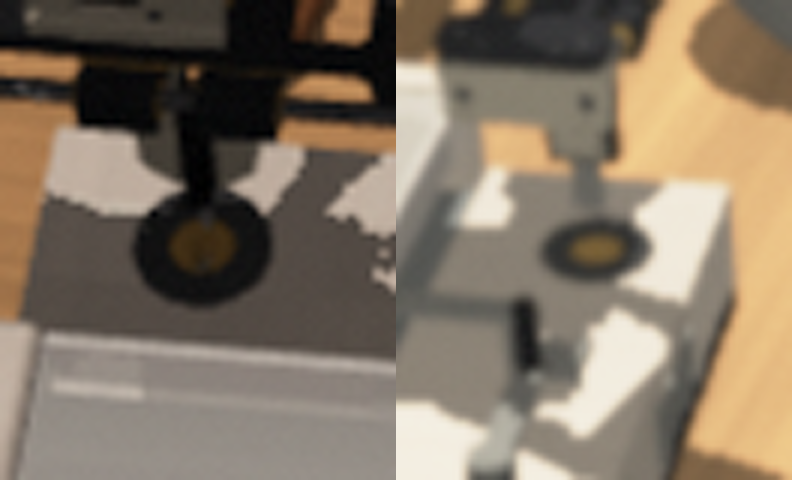

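Run:
```python
from h import *
np.set_printoptions(precision=2,suppress=True)
a=load('pics/scene5.png');b=load('pics/side5.png')
f=lambda o,x,y:(o[0]+(x+.5)/6-.5,o[1]+(y+.5)/6-.5)
A=f((242,242),202.5,246.5);B=f((251,190),202.5,248)
print(onz(a,*A,73),onz(b,*B,73),tri((a,*A),(b,*B)))
# ellipse fit of dark rim, both cams, several frames
for fn,c,o in [('pics/scene3.png',None,A),('pics/scene0.png',None,A),('pics/scene5.png',None,A),('pics/side5.png',None,B),('pics/side0.png',None,B)]:
    c=load(fn);i=cv2.resize(cv2.imread(fn,0)[int(o[1])-20:int(o[1])+20,int(o[0])-20:int(o[0])+20],None,fx=6,fy=6,interpolation=2)
    m=(i<75).astype(np.uint8); n,l,s,ce=cv2.connectedComponentsWithStats(m); k=1+np.argmax(s[1:,4])
    cn=max(cv2.findContours((l==k).astype(np.uint8),0,1)[0],key=len); e=cv2.fitEllipse(cv2.convexHull(cn))
    uv=f((int(o[0])-20,int(o[1])-20),*e[0]); print(fn,s[k],np.array(e[1])/6,uv,onz(c,*uv,73))
# image jacobians px per mm
for c in(a,b): P=proj(c,[[635,-62,73],[636,-62,73],[635,-61,73]]);print(P[1:]-P[0])
```

```text
[635.86 -63.3   73.  ] [634.06 -60.99  73.  ] [635.03 -63.54  71.34]
pics/scene3.png [   57    68   137   118 10514] [19.48 22.63] (275.4275487263997, 282.6697832743327) [635.82 -63.08  73.  ]
pics/scene0.png [   57    67   138   119 10859] [19.64 22.8 ] (275.4609959920247, 282.6717046101888) [635.81 -63.01  73.  ]
pics/scene5.png [    0     0   206   195 22674] [33.95 55.63] (272.10945892333984, 267.13477834065753) [596.29 -81.97  73.  ]
pics/side5.png [  70  100   96   59 3297] [ 9.62 15.89] (283.29941685994464, 231.12084452311197) [636.49 -59.25  73.  ]Traceback (most recent call last):
  File "<stdin>", line 11, in <module>
cv2.error: OpenCV(4.12.0) /io/opencv/modules/imgproc/src/shapedescr.cpp:361: error: (-201:Incorrect size of input array) There should be at least 5 points to fit the ellipse in function 'fitEllipseNoDirect'
```

Run:
```python
from h import *
np.set_printoptions(precision=4,suppress=True)
a=load('pics/scene5.png');b=load('pics/side5.png')
for c in(a,b): P=proj(c,[[635,-62,73],[636,-62,73],[635,-61,73]]);print(P[1:]-P[0])
print(get_obs()['tool_pos'])
go([635.2,-62.7,291],3.273)
```

```text
[[-0.1157  0.362 ]
 [ 0.422   0.0815]]
[[-0.3327 -0.052 ]
 [-0.1298  0.1907]]
[634.5687 -59.7022 305.9595]
shift [-0.0002 -0.003   0.015 ] turn [-0.001  0.002  0.   ]
```

```bash
python3 -m pendant '[[[0.0012,-0.0035,0],[0,0,0],0],[[0.0012,-0.0035,0.008],[0,0,0],0],[[0.0012,-0.0035,0.015],[0,0,0],0],[[0.0012,-0.0035,0.019],[0,0,0],0],[[0.0012,-0.0035,0.022],[0,0,0],0],[[0.0012,-0.0035,0.025],[0,0,0],0],[[0.0012,-0.0035,0.027],[0,0,0],0],[[0.0012,-0.0035,0.027],[0,0,0],0]]'
python3 - <<'E'
from h import *
np.set_printoptions(precision=4,suppress=True)
print(get_obs()['moment'])
E
```

```text
time: 10.3
tool_pos: [633.5, -63.4, 277.3]
tcp_rot: [3.141, -0.001, -3.01]
contact_force: [0.9, 0.3, -0.8]
grip_width: 8.6
[ 0.0049 -0.0413  0.0235]
```

```bash
python3 -m pendant '[[[0,0,0.002],[0,0,0],0],[[0,0,0.004],[0,0,0],0],[[0,0,0.006],[0,0,0],0],[[0,0,0.006],[0,0,0],0]]';  python3 -m pendant '[[[0,0,0.002],[0,0,0],0],[[0,0,0.004],[0,0,0],0],[[0,0,0.006],[0,0,0],0],[[0,0,0.006],[0,0,0],0]]'; python3 -c "
from h import *
print(get_obs()['moment'],get_obs()['contact_force'])"
```

```text
time: 10.63
tool_pos: [633.6, -63.5, 271.5]
tcp_rot: [-3.142, 0.0, -3.01]
contact_force: [1.1, -0.5, -1.0]
grip_width: 8.8
time: 10.97
tool_pos: [633.8, -64.1, 265.5]
tcp_rot: [-3.141, 0.001, -3.011]
contact_force: [2.2, -4.7, -2.0]
grip_width: 8.9
[-0.815492   -0.39742429 -0.00726142] [ 2.22949697 -4.70683339 -2.03857665]
```

```bash
python3 -m pendant '[[[-0.0005,-0.001,0],[0,0,0],0],[[-0.0005,-0.001,0.002],[0,0,0.05],0],[[-0.0005,-0.001,0.004],[0,0,-0.05],0],[[-0.0005,-0.001,0.006],[0,0,0.05],0],[[-0.0005,-0.001,0.007],[0,0,-0.05],0],[[-0.0005,-0.001,0.008],[0,0,0],0]]'; python3 -c "
from h import *
print(get_obs()['moment'],get_obs()['contact_force'])"
```

```text
time: 11.47
tool_pos: [634.3, -63.9, 258.2]
tcp_rot: [3.14, 0.001, -3.005]
contact_force: [-0.4, 0.4, 4.0]
grip_width: 8.6
[0.08905646 0.02103842 0.00829471] [-0.36193868  0.39920156  3.99521901]
```

```bash
python3 -m pendant '[[[0,0,0.001],[0,0,0.05],0],[[0,0,0.002],[0,0,-0.05],0],[[0,0,0.003],[0,0,0.05],0],[[0,0,0.004],[0,0,-0.05],0],[[0,0,0.005],[0,0,0],0],[[0,0,0.005],[0,0,0],0]]'; python3 -c "
from h import *
a=shot('scene','pics/scene6.png');b=shot('side','pics/side6.png')
r=lambda i,x,y:cv2.resize(cv2.imread(i)[y:y+80,x:x+66],(396,480),interpolation=2)
cv2.imwrite('pics/crop6.png',np.hstack([r('pics/scene6.png',242,242),r('pics/side6.png',251,190)]))"
```

```text
time: 11.97
tool_pos: [634.3, -63.8, 255.1]
tcp_rot: [3.141, 0.002, -3.012]
contact_force: [-4.0, 1.2, 13.7]
grip_width: 8.8
```

View pics/crop6.png

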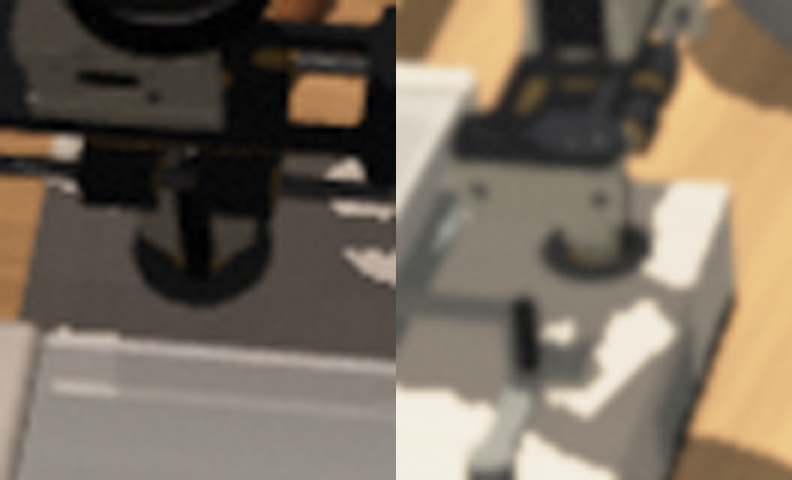

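The key looks seated on the rim: TCP z is 255.1 against an expected 255. I'll push a bit more while jiggling to tell the rim from the pins.

```bash
python3 -m pendant '[[[0,0,0.001],[0,0,0.07],0],[[0,0,0.002],[0,0,-0.07],0],[[0,0,0.003],[0,0,0.07],0],[[0,0,0.003],[0,0,0],0],[[0,0,0.003],[0,0,0],0]]'; python3 -m pendant '[[[0,0,0.001],[0,0,0.07],0],[[0,0,0.002],[0,0,-0.07],0],[[0,0,0.002],[0,0,0],0],[[0,0,0.002],[0,0,0],0]]'
```

```text
time: 12.48
tool_pos: [634.8, -63.7, 254.9]
tcp_rot: [-3.141, 0.006, -3.008]
contact_force: [-6.0, 1.1, 27.2]
grip_width: 8.6
time: 12.82
tool_pos: [635.0, -63.7, 254.7]
tcp_rot: [-3.14, 0.008, -3.012]
contact_force: [-8.5, 1.5, 37.7]
grip_width: 9.0
```

```bash
python3 -m pendant '[[[0,0,-0.003],[0,0,0],0],[[0,0,-0.004],[0,0,0.1],0],[[0,0,-0.004],[0,0,0.2],0],[[0,0,-0.004],[0,0,0.3],0],[[0,0,-0.004],[0,0,0.4],0],[[0,0,-0.004],[0,0,0.5],0],[[0,0,-0.004],[0,0,0.6],0],[[0,0,-0.004],[0,0,0.6],0]]'; python3 -c "
from h import *
print(get_obs()['moment'])"
```

```text
time: 13.48
tool_pos: [635.1, -63.6, 255.0]
tcp_rot: [3.138, 0.004, 2.668]
contact_force: [-0.8, 1.2, 15.9]
grip_width: 8.9
[ 0.33095411  0.08754177 -0.02333798]
```

```bash
python3 -m pendant '[[[0,0,0],[0,0,0.1],0],[[0,0,0],[0,0,0.2],0],[[0,0,0],[0,0,0.3],0],[[0,0,0],[0,0,0.4],0],[[0,0,0],[0,0,0.5],0],[[0,0,0],[0,0,0.6],0],[[0,0,0],[0,0,0.7],0],[[0,0,0],[0,0,0.8],0],[[0,0,0],[0,0,0.8],0]]'; python3 -c "
from h import *
print(get_obs()['moment'])"
```

```text
time: 14.23
tool_pos: [635.2, -63.6, 255.0]
tcp_rot: [3.136, 0.001, 1.868]
contact_force: [0.4, 2.2, 15.3]
grip_width: 8.6
[ 0.24029407 -0.00679993 -0.06439651]
```

```bash
for i in 1; do python3 -m pendant '[[[0,0,0],[0,0,0.08],0],[[0,0,0],[0,0,0.16],0],[[0,0,0],[0,0,0.24],0],[[0,0,0],[0,0,0.24],0]]'; done; python3 -c "
from h import *
print(get_obs()['moment'])"; python3 -m pendant '[[[0,0,0],[0,0,0.05],0],[[0,0,0],[0,0,0.1],0],[[0,0,0],[0,0,0.1],0]]'; python3 -c "
from h import *
print(get_obs()['moment'])"
```

```text
time: 14.57
tool_pos: [635.2, -63.6, 255.0]
tcp_rot: [3.136, -0.0, 1.629]
contact_force: [-0.1, 1.6, 16.0]
grip_width: 8.8
[0.15037015 0.01087716 0.09072122]
time: 14.82
tool_pos: [635.2, -63.6, 255.0]
tcp_rot: [3.136, -0.001, 1.531]
contact_force: [-0.2, 1.4, 14.5]
grip_width: 8.8
[ 0.13353731 -0.03284453  0.0586904 ]
```

```bash
for i in 1 ; do python3 -m pendant '[[[0,0,0],[0,0,0.05],0],[[0,0,0],[0,0,0.05],0]]'; python3 -c "
from h import *
print(get_obs()['moment'])"; python3 -m pendant '[[[0,0,0],[0,0,0.05],0],[[0,0,0],[0,0,0.05],0]]'; python3 -c "
from h import *
print(get_obs()['moment'])"; python3 -m pendant '[[[0,0,0],[0,0,0],0],[[0,0,0],[0,0,0],0]]'; python3 -c "
from h import *
print(get_obs()['moment'])";done
```

```text
time: 14.98
tool_pos: [635.3, -63.6, 255.0]
tcp_rot: [3.136, -0.001, 1.481]
contact_force: [0.6, 2.1, 15.1]
grip_width: 8.8
[ 0.13151309 -0.05459244  0.26843956]
time: 15.15
tool_pos: [635.3, -63.6, 255.0]
tcp_rot: [3.135, -0.001, 1.432]
contact_force: [0.8, 1.0, 15.2]
grip_width: 9.0
[ 0.13106242 -0.07909116  0.46157805]
time: 15.32
tool_pos: [635.3, -63.6, 255.0]
tcp_rot: [3.135, -0.001, 1.434]
contact_force: [0.1, 1.0, 14.6]
grip_width: 9.1
[ 0.16005149 -0.03042471  0.53113862]
```

```bash
python3 -m pendant '[[[0,0,0],[0,0,-0.025],0],[[0,0,0],[0,0,-0.025],0],[[0,0,0],[0,0,-0.025],0],[[0,0,0],[0,0,-0.025],0],[[0,0,0],[0,0,-0.025],0],[[0,0,0],[0,0,-0.025],0],[[0,0,0],[0,0,-0.025],0],[[0,0,0],[0,0,-0.025],0],[[0,0,0],[0,0,-0.025],0]]'; python3 -c "
from h import *
print(get_obs()['moment'])
a=shot('scene','pics/scene7.png');b=shot('side','pics/side7.png')
r=lambda i,x,y:cv2.resize(cv2.imread(i)[y:y+100,x:x+133],(399,300),interpolation=2)
cv2.imwrite('pics/crop7.png',np.hstack([r('pics/scene7.png',250,240),r('pics/side7.png',200,190)]))"
```

```text
time: 16.07
tool_pos: [635.3, -63.6, 255.0]
tcp_rot: [3.135, -0.001, 1.459]
contact_force: [0.3, 1.9, 15.8]
grip_width: 9.0
[ 0.12741258 -0.10952455  0.31571428]
```

View pics/crop7.png

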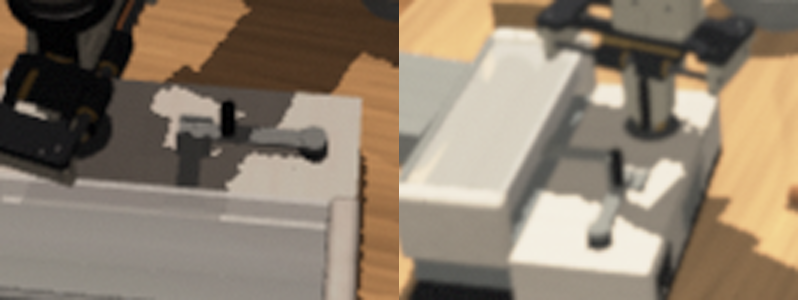

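The hook is still in its catch. The key is seated at z 255.0 and held against the stop with a steady reaction of about 0.3 N m.

```bash
python3 -c "
from plant import close_job
print(close_job())"
```

```text
the job is handed in; nothing more can be done
None
```

The job is handed in after about 16 s of robot time: the guard hook is closed, and the arm still grips the key, holding it turned to the stop.

- **Hook:** I pinched the post and swung it round until the push back rose to about 29 N with the post hardly moving. The pictures, including the one just before hand-in, show the arm parallel to the deck's front edge, with its tip in the catch. The camera pixels gave slightly different pivot positions (x 609–617 mm), so I read the closed angle from the pictures and the hard stop, not from a measured joint angle.
- **Key in:** I took the smallest key, the one standing in the block, and left the two larger ones lying on the table. I jiggled it down past the pins until it hit hard contact at TCP z about 255 mm, which matches the head resting on the rim. Pressing on to 38 N moved it no more than 0.4 mm further.
- **Key turned:** I turned the hand about 1.84 rad clockwise. The resisting moment rose from about 0.06 to 0.5 N m, which I took as the stop, and I then eased back to a hold of about 0.32 N m. I did not measure the lock's own angle, and single moment readings during the turn were noisy.
- **Other things on the table:** I did not touch any of them knowingly, but I did not compare them before and after.

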